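# Stow the grease tin: slide it home and roll its label to the front

## Task

Gently push the red tin along its lane of the rack until it drops into its round seat, and then, with the tin sitting in its seat, roll it round by its edge with a fingertip until its label faces squarely to the front of the rack. Go easy on the tin: no hard pressing or pushing, and do not lift it or tip it over. Leave the green tin beside it and everything else on the bench as they are.

Things in the scene. Friction and masses are not known exactly. Their poses are not given: they have to be found in the camera images.
- red_tin: Closed round red tin, 96 mm diameter, 0.4 to 0.6 kg, too wide to grip. Its press-in lid, flat, aluminium-coloured, 95 mm wide, is tight but stands more or less proud: its top is 58 to 70 mm above the underside (feel for it); a black line on it runs to the edge above the label. Origin: centre of the underside; +x points out through the label's middle. It starts in the right-hand lane behind the empty seat, label 65 degrees or more off the front.
- red_tin_label (a point): Middle of the red tin's label: on the tin's side, 48 mm out from its axis, 28 mm above its underside. The label is a white panel, about 65 mm wide round the side and 42 mm tall, with a blue band and a black upright line at its middle. A fingertip pressed on the lid near its edge with about 4 to 8 N and dragged round carries the seated tin round, with some slip.
- rack: Fixed rack of slippery grey plastic, two lanes, 260 mm long, 257 mm wide, deck 16 mm above the bench. Origin: on the bench under the centre of the empty right-hand seat (the task's). +x runs along the lanes to the front of the rack (the side away from the robot, a yellow strip before each seat), +y across to the left-hand lane, 125 mm away. The deck reaches from 175 mm behind the origin to 85 mm before it.
- lane (a point): On the deck, in the middle of the right-hand lane, 112 mm behind the seat's centre; axes as the rack's. The lane leads straight along +x into the seat. Rails 12 mm high, 99 mm apart inside, guide the tin from 172 to 52 mm behind the seat's centre. Two 10 mm round stops, 14 mm above the deck, stand at the seat's front edge.
- seat (a point): Centre of the red tin's seat, axes as the rack's (+x front): a round recess 100 mm across, 4 mm deep, its floor (12 mm above the bench) a disc on a stiff upright bearing that turns either way without limit against about 0.04 N m of friction and stays where left. Seated, the tin's underside is at this point's height, with about 2 mm of play all round.
- green_tin: Green tin of the same kind and size, already seated on its own turning disc in the left-hand lane, 125 mm along the rack's +y from the empty seat, label to the front. To be left alone. Origin: centre of its underside.
- green_tin_label (a point): Middle of the green tin's label, on its side, 48 mm from its axis. It must stay facing the front.
- bolt_jar: Small glass jar, 54 mm diameter, 60 mm tall, standing in the left-hand lane behind the green tin. To be left alone. Origin: centre of its underside.
- mug: Blue mug, 80 mm across, 90 mm tall, on the bench to the right, to be left alone. Origin: centre of its underside.
- drink_can: Red drink can, 66 mm diameter, 115 mm tall, on the bench to the left, to be left alone. Origin: centre of its underside.
- wrench: Steel wrench lying on the bench to the left, to be left alone. Origin: middle of its underside.
- screwdriver: Screwdriver lying on the bench to the right, to be left alone. Origin: middle of its underside.
Not all that is in view belongs to the job. What is shaped like the red_tin but purple is not meant.

How it is judged:
On the way, in this order (a step that is already met when the one before it is completed fails the run):
1. the red tin has dropped into its seat (horizontal distance between red_tin and seat below 0.004 m and z of red_tin in the frame of seat below 0.0015 m and angle between red_tin's own z axis and vertical below 0.03 rad), for 0.2 s.
2. with the tin seated, its label has been rolled to the front (all of step 1 and y of red_tin_label in the frame of seat between -0.007 and 0.007 m and x of red_tin_label in the frame of seat above 0.03 m), for 0.2 s.
At the end, for the whole second after the job is handed in: The red tin stands level in its seat (within 4 mm of the seat's centre, underside on the disc within 1.5 mm), at rest, with the middle of its label within 7 mm (about 8 degrees) of dead front, measured across the rack (all of step 2 and linear speed of red_tin below 0.02 m/s and angular speed of red_tin below 0.1 rad/s); the robot touches nothing.
It fails at once if the red tin is pressed or pushed with more than 20 N (contact force between any of the fingers, the arm and red_tin above 20 N).
It fails at once if the red tin is tipped by more than 15 degrees (angle between red_tin's own z axis and vertical above 0.26 rad).
It fails at once if the red tin is lifted off the rack (z of red_tin in the frame of seat above 0.02 m).
It fails at once if the green tin is shifted, or its label turned from the front (distance of green_tin from where it was at the start of the episode above 0.006 m or distance of green_tin_label from where it was at the start of the episode above 0.012 m).
It fails at once if the jar, mug, can, wrench or screwdriver is moved by more than 20 mm (distance of any of bolt_jar, mug, drink_can, wrench, screwdriver from where it was at the start of the episode above 0.02 m).
It also fails if it takes over 64 s, if anything falls off the work surface, if the arm or the gripper's body presses on something with over 40 N, if the wrist force passes 120 N, or if a joint passes its speed limit or range.

## Robot

A 6-joint arm with a two-finger parallel gripper is mounted at the origin on the work surface. World frame = base frame: x ahead of the robot, y to its left, z up, the work surface at z = 0. Lengths are in m, angles in rad, forces in N, time in s.
With the tool pointing down it reaches from about 0.25 to 0.775 m from the base axis. Payload 4 kg.
Tool frame: the origin (TCP) lies at the very end of the fingers, on their centre line; the grasp point (between the pads) lies 19 mm behind it; z points along the fingers, y is the direction in which the jaws open and shut (so a half turn about z gives the same grasp; the last joint's range is limited). The gripper opens to 94 mm and grips with 3 to 60 N. Pads are 16 mm wide; open, the fingers measure 119 mm over their backs; the gripper's body (75 mm by 177 mm) begins 78 mm behind the grasp point.
Start: joints at [-1.301, 0.087, 1.371, -0, 1.684, -0.103], TCP at [0.2, -0.512, 0.206] pointing down, gripper open.
Joint ranges: [-3.1, 3.1], [-0.76, 2.03], [0.27, 2.55], [-1.08, 4.22], [0.17, 2.65], [-2.57, 2.57]. Speed limits (rad/s): [2.79, 2.79, 3.14, 3.14, 3.14, 3.14].

## Interface

Orientations are given as a unit quaternion [w, x, y, z].
In Python, from workcell import arm gives the robot as it stands. The module is installed in compiled form; this text tells all that it offers.
- The arm moves only by the tool arm_command, never from a script. Its argument "series" is one flat list of numbers, 7 for each row, row after row: the shift along the tool's x, y, z in cm, then the turn, a rotation vector about the tool's x, y, z in rad, then the opening, from 0 (shut) to 1 (fully open). A call has 1 to 12 rows; each row shifts and turns the commanded pose from where the row before left it, along the tool's axes as they then stand; what a row does not reach is not made up. A row lasts 1/12 s, in which the tool goes at most 41.7 mm and 7.16 degrees, less where a joint would pass 70% of its speed; a pose out of reach is approached as far as the arm can. A call with a gripper value outside its range is refused whole. The fingers move at their own pace and stop on an object; the grip force is fixed at half the most. Time passes only in rows, so rows that do not move let the fingers close. It gives the time, the measured TCP pose, the force and the opening at its end, in the units of the state.
- arm.state(): the state, without advancing time (a new reading comes with each control period).
- arm.snapshot(name): name is "scene" or "top" or "wrist"; returns the picture (480x640x3 uint8, red, green, blue); there is no depth.
- arm.camera_params(name): a dict with "vfov" (degrees; the focal length in pixels is half the picture's height over the tangent of half this angle, whatever the lens; pixels are square), "cx", "cy" (the principal point, pixels), "cam_to_world" (4x4, takes a point from camera to world coordinates); the wrist camera has in their place "hand_eye" (4x4, takes a point from camera to tool coordinates, whose origin is the TCP and whose axes are the flange's). Camera axes: x right, y up, looking along -z (the intrinsics and any distortion apply to the point x, -y, -z); pixel columns grow to the right and rows downward; lengths in m; the calibration is good to about 2 mm. A picture is of the moment at which its call begins: read the wrist's pose just before it. camera_params takes no time and is no camera call.
- arm.sign_off(): hands the job in, once; it reports no verdict.
The state is a dict: "time": time; "joints": joint angles; "joint_velocities": joint speeds; "joint_efforts": joint torques, N m; "tcp_pos": TCP position; "ee_rot": TCP orientation; "wrist_force": force on the tool from outside, world axes, zero at the start; "wrist_torque": the same for the moment, N m; "width": finger opening in m.
Only numpy, scipy, OpenCV 4.12 (cv2) and the standard library are available. Lean on these libraries where they do the work, as an engineer would, in place of code of your own. Each camera call takes 0.05 s, during which the arm holds its last target.

## Working session

There is one attempt and no reset: what is moved stays moved. The work goes in short steps, Python scripts to look and compute and a tool call to move; the robot and the scene stay as the last step left them, time stands still between calls to the robot, and variables do not carry over. Pictures are saved under pics/ and viewed, and the job is handed in when it is done.

Besides the shell and the picture viewer there is one more tool, called after ">>>" in YAML: its name, and indented under it one key for each argument. arm_command: Moves the arm, as the interface text tells. Its arguments: {"type":"object","properties":{"series":{"type":"array"}},"required":["series"]}

```bash
mkdir -p pics
python3 - <<'E'
from workcell import arm
import cv2,numpy as np
print(arm.state())
for n in("scene","top","wrist"):
    p=arm.camera_params(n);print(n,p)
    cv2.imwrite(f"pics/{n}0.png",arm.snapshot(n)[:,:,::-1])
E
```

```text
{'time': 0.0, 'joints': array([-1.30111152e+00,  8.79619072e-02,  1.37224696e+00, -4.07595507e-05,
        1.68357545e+00, -1.03086680e-01]), 'joint_velocities': array([-2.53446580e-03, -3.01123614e-05, -8.15726816e-04, -2.38540548e-07,
        1.36316110e-03, -1.25910188e-03]), 'joint_efforts': array([-9.68521490e-04, -3.40185463e+01, -3.02425754e+01,  7.16394070e-02,
        3.31741164e-02, -1.83108200e-04]), 'tcp_pos': array([ 0.20015278, -0.51170532,  0.20430409]), 'ee_rot': array([-1.09034586e-03,  9.82680235e-01,  1.85306110e-01, -1.11358719e-04]), 'wrist_force': array([ 0.49525829, -0.68873732, -0.95432941]), 'wrist_torque': array([ 0.02347612,  0.01624475, -0.04948208]), 'width': 0.09430835978600789}
scene {'vfov': 48.115467637836396, 'cx': 322.158111975848, 'cy': 239.23437137548464, 'cam_to_world': array([[ 0.11828666, -0.7266558 ,  0.67674191,  1.38827978],
       [ 0.99275052,  0.07190654, -0.09631122, -0.12832244],
       [ 0.02132294,  0.68322822,  0.72989351,  1.01479442],
       [ 0.        ,  0.        ,  0.        ,  1.        ]])}
top {'vfov': 42.35668709259173, 'cx': 323.5929657331414, 'cy': 225.85876076191806, 'cam_to_world': array([[-0.01723963,  0.97908888, -0.20270116,  0.20001483],
       [-0.99983746, -0.01795151, -0.00167388,  0.01571716],
       [-0.00527767,  0.20263935,  0.97923921,  1.61319055],
       [ 0.        ,  0.        ,  0.        ,  1.        ]])}
wrist {'vfov': 68.35435126725984, 'cx': 320.6379257439243, 'cy': 244.15473445224094, 'hand_eye': array([[-9.32126058e-04,  9.73322296e-01,  2.29440273e-01,
         6.53889880e-02],
       [ 9.99999223e-01,  7.17283608e-04,  1.01977391e-03,
        -2.71540711e-04],
       [ 8.27994941e-04,  2.29441045e-01, -9.73322208e-01,
        -1.78839767e-01],
       [ 0.00000000e+00,  0.00000000e+00,  0.00000000e+00,
         1.00000000e+00]])}
```

View pics/scene0.png

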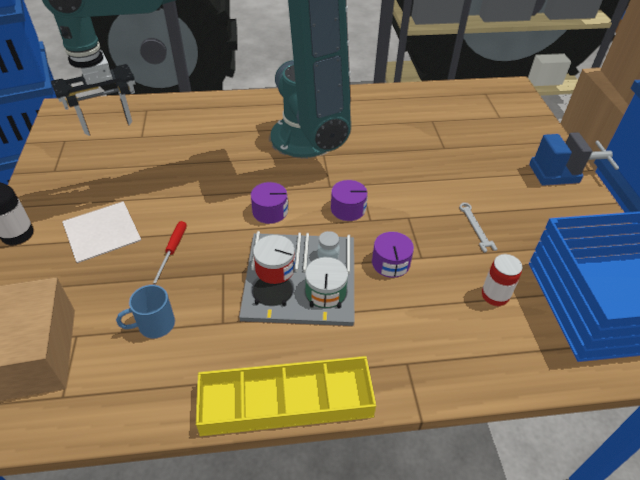

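View pics/top0.png

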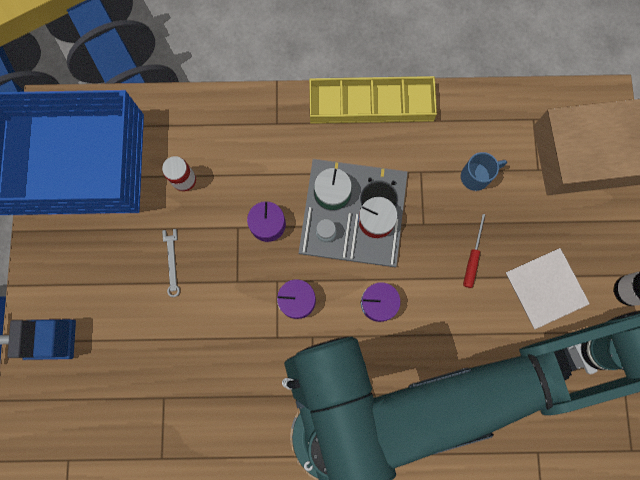

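View pics/wrist0.png

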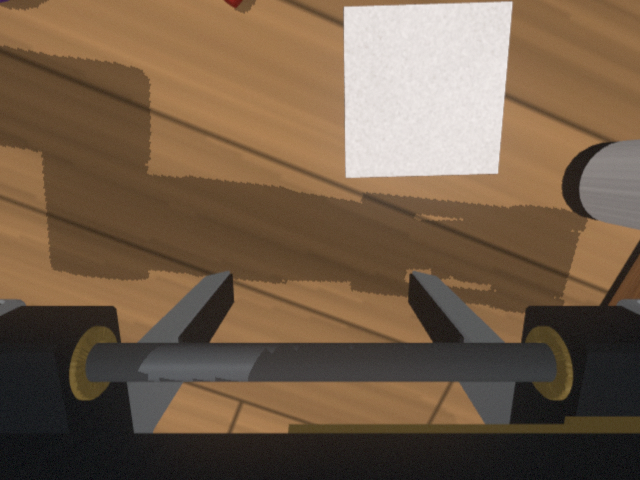

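Run:
```python
import cv2
a=cv2.imread("pics/top0.png")[150:275,285:420];cv2.imwrite("pics/topc.png",cv2.resize(a,None,fx=4.4,fy=4.4,interpolation=2))
a=cv2.imread("pics/scene0.png")[220:330,235:365];cv2.imwrite("pics/scenec.png",cv2.resize(a,None,fx=5,fy=5,interpolation=2))
```

```text
(no output)
```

View pics/topc.png

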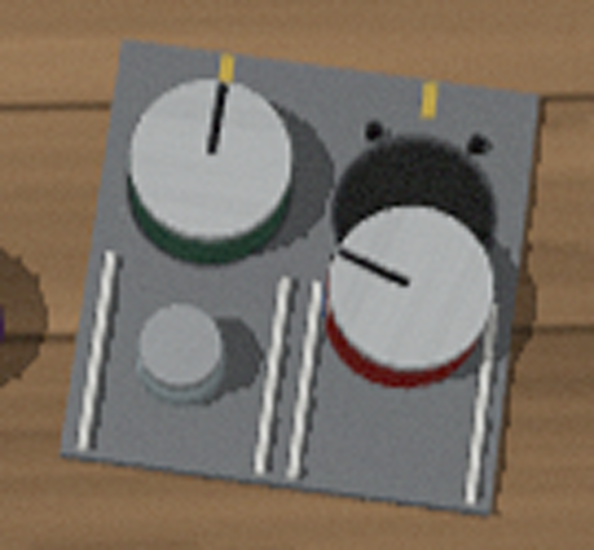

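View pics/scenec.png

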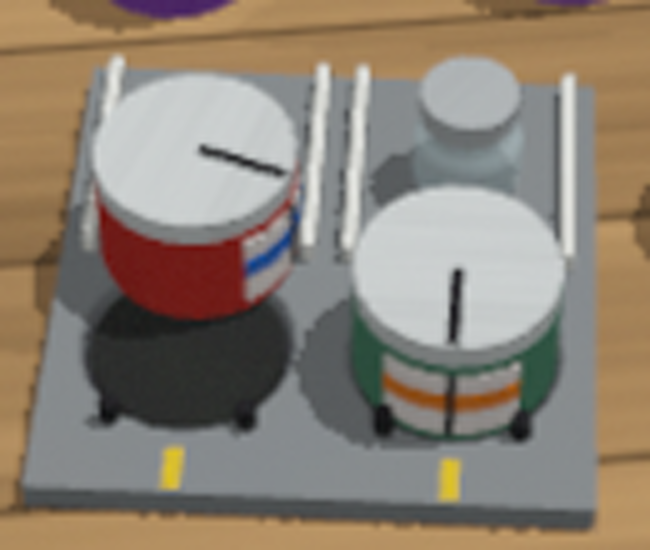

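```bash
cat > h.py <<'E'
from workcell import arm
import cv2,numpy as np
def cam(n):
    p=arm.camera_params(n);f=240/np.tan(np.radians(p["vfov"])/2);return f,p["cx"],p["cy"],p["cam_to_world"]
def ray(n,uv,C=None):
    f,cx,cy,T=C or cam(n);u,v=uv
    d=T[:3,:3]@np.array([(u-cx)/f,-(v-cy)/f,-1]);return T[:3,3],d/np.linalg.norm(d)
def plane(n,uv,z,C=None):
    o,d=ray(n,uv,C);return o+d*(z-o[2])/d[2]
def tri(r1,r2):
    (a,d),(b,e)=r1,r2
    s=np.linalg.lstsq(np.c_[d,-e],b-a,rcond=None)[0]
    p,q=a+s[0]*d,b+s[1]*e;return (p+q)/2,np.linalg.norm(p-q)
def proj(n,P,C=None):
    f,cx,cy,T=C or cam(n);q=T[:3,:3].T@(np.asarray(P)-T[:3,3]);return np.array([cx+f*q[0]/-q[2],cy-f*q[1]/-q[2]])
E
python3 - <<'E'
from h import *
c=[(123,42),(541,95),(494,515),(62,455)]
c=[plane("top",(285+x/4.4,150+y/4.4),.016)[:2] for x,y in c]
for i in range(4):print(c[i].round(4),np.linalg.norm(c[i]-c[i-1]).round(4))
fl,fr,br,bl=c
X=(fl+fr-bl-br);th=np.arctan2(X[1],X[0]);Y=(fl+bl-fr-br);thy=np.arctan2(-Y[0],Y[1])
print("yaw",np.degrees(th),np.degrees(thy));y=(th+thy)/2
ex=np.array([np.cos(y),np.sin(y)]);ey=np.array([-ex[1],ex[0]])
O=(fl+fr+br+bl)/4+0.045*ex-0.0625*ey;print("seat",O,"green exp",O+.125*ey)
cen={}
for n,g in(("top",(333,187)),("top",(378,215)),("scene",(326,274)),("scene",(274,250))):
    im=cv2.imread(f"pics/{n}0.png")
    m=(cv2.cvtColor(im,cv2.COLOR_BGR2HSV)[...,2]>165)&(cv2.cvtColor(im,cv2.COLOR_BGR2HSV)[...,1]<40)
    k=np.zeros(m.shape,np.uint8);cv2.circle(k,g,24,1,-1);m=(m&(k>0)).astype(np.uint8)
    m=cv2.morphologyEx(m,cv2.MORPH_OPEN,np.ones((5,5)))
    cs=max(cv2.findContours(m,0,1)[0],key=cv2.contourArea);e=cv2.fitEllipse(cv2.convexHull(cs));print(n,g,e,cv2.boundingRect(cs));cen[n,g]=e[0]
for a,b in(((333,187),(326,274)),((378,215),(274,250))):
    P,d=tri(ray("top",cen["top",a]),ray("scene",cen["scene",b]));r=P[:2]-O
    print(P,d,"rack frame",r@ex,r@ey)
P=plane("top",(285+410/4.4,150+285/4.4),.08)[:2]; Q=plane("top",(285+342/4.4,150+252/4.4),.08)[:2]
print("label angle rel front",np.degrees(np.arctan2((Q-P)@ey,(Q-P)@ex)))
E
```

```text
[0.7135 0.0439] 0.2582
[ 0.675  -0.2101] 0.257
[ 0.418  -0.1709] 0.26
[0.4584 0.0836] 0.2577
yaw -8.763789880378718 -8.823585327476273
seat [ 0.60112179 -0.13200433] green exp [ 0.62023141 -0.00847368]
top (333, 187) ((332.34429931640625, 185.8029327392578), (33.4507942199707, 36.55414962768555), 89.15558624267578) (315, 170, 36, 33)
top (378, 215) ((378.0719299316406, 214.87753295898438), (34.853248596191406, 36.69792175292969), 89.4832763671875) (360, 198, 37, 35)
scene (326, 274) ((326.2649230957031, 272.9831237792969), (32.23966598510742, 42.49938201904297), 91.9867172241211) (306, 257, 42, 33)
scene (274, 250) ((272.9395446777344, 249.2156982421875), (30.592161178588867, 41.201080322265625), 90.2101058959961) (254, 235, 40, 30)
[ 0.62269665 -0.00675807  0.07610986] 0.0016558889190786555 rack frame 0.0021739815128611877 0.12707232237956412
[ 0.54297744 -0.12169902  0.08090257] 0.003015725370047248 rack frame -0.05903632640874319 0.0012952468023469275
label angle rel front 71.08978371594623
```

```bash
cat >> h.py <<'E'
from scipy.spatial.transform import Rotation as R
O=np.array([.6011,-.1320]);YAW=np.radians(-8.8)
ex=np.array([np.cos(YAW),np.sin(YAW)]);ey=np.array([-ex[1],ex[0]])
def rk(x,y,z): return np.r_[O+x*ex+y*ey,z]
def go(target=None,rotv=None):
    s=arm.state();q=s["ee_rot"];r=R.from_quat(np.r_[q[1:],q[0]])
    p=s["tcp_pos"];M=r.as_matrix()
    print("t",s["time"],"tcp",p.round(4),"rack",((p[:2]-O)@ex).round(4),((p[:2]-O)@ey).round(4),"F",s["wrist_force"].round(2),"w",s["width"].round(4))
    tx=np.degrees(np.arctan2(M[1,0],M[0,0]))-np.degrees(YAW)
    print("toolx yaw in rack deg",tx.round(2),"tilt of z",M[:2,2].round(4),"q",s["joints"].round(3))
    if target is not None: print("tool shift cm",((M.T@(target-p))*100).round(2))
E
python3 - <<'E'
from h import *
go(rk(-.15,0,.2))
for uv in((381,301),(297,299),(267,221)):
    p=plane("top",uv,.07);d=p[:2]-O;print(uv,p.round(3),"rack",(d@ex).round(3),(d@ey).round(3))
E
```

```text
Traceback (most recent call last):
  File "h.py", line 23, in go
    print("t",s["time"],"tcp",p.round(4),"rack",((p[:2]-O)@ex).round(4),((p[:2]-O)@ey).round(4),"F",s["wrist_force"].round(2),"w",s["width"].round(4))
                                                                                                                                  ^^^^^^^^^^^^^^^^
AttributeError: 'float' object has no attribute 'round'
```

```bash
sed -i 's/s\["width"\].round(4)/round(s["width"],4)/' h.py
python3 - <<'E'
from h import *
go(rk(-.15,0,.2))
for uv in((381,301),(297,299),(267,221)):
    p=plane("top",uv,.07);d=p[:2]-O;print(uv,p.round(3),"rack",(d@ex).round(3),(d@ey).round(3))
E
```

```text
t 0.15 tcp [ 0.2002 -0.5118  0.2046] rack -0.3381 -0.4367 F [-0.32  0.27  0.1 ] w 0.0942
toolx yaw in rack deg 30.16 tilt of z [-0.0004  0.0016] q [-1.301  0.088  1.372  0.     1.684 -0.103]
tool shift cm [ 38.2  -28.31   0.51]
(381, 301) [ 0.327 -0.121  0.07 ] rack -0.273 -0.031
(297, 299) [0.335 0.088 0.07 ] rack -0.296 0.176
(267, 221) [0.535 0.162 0.07 ] rack -0.111 0.281
```

>>> arm_command:
  series: [0,0,0,0,0,-0.116,0,0,0,0,0,0,-0.116,0,0,0,0,0,0,-0.116,0,0,0,0,0,0,-0.116,0,0,0,0,0,0,-0.116,0,0,0,0,0,0,-0.116,0,0,0,0,0,0,-0.116,0,0,0,0,0,0,-0.116,0,0,0,0,0,0,-0.116,0,0,0,0,0,0,0,0]

```text
time: 0.98
tcp_pos: [0.2002, -0.512, 0.205]
ee_rot: [-0.0, 0.759, 0.651, 0.0]
wrist_force: [0.5, 0.5, -0.6]
width: 0.0306
```

```bash
python3 -c "
from h import *
go(rk(-.15,0,.2))"
```

```text
t 0.9833 tcp [ 0.2002 -0.512   0.205 ] rack -0.338 -0.4369 F [ 0.48  0.48 -0.63] w 0.0306
toolx yaw in rack deg 90.08 tilt of z [-0.0002  0.0008] q [-1.301  0.087  1.371 -0.     1.684 -1.149]
tool shift cm [43.66 18.86  0.53]
```

>>> arm_command:
  series: [3.6,1.6,0,0,0,0,0,3.6,1.6,0,0,0,0,0,3.6,1.6,0,0,0,0,0,3.6,1.6,0,0,0,0,0,3.6,1.6,0,0,0,0,0,3.6,1.6,0,0,0,0,0,3.6,1.6,0,0,0,0,0,3.6,1.6,0,0,0,0,0,3.6,1.6,0,0,0,0,0,3.6,1.6,0,0,0,0,0,3.6,1.6,0,0,0,0,0,3.6,1.6,0,0,0,0,0]

```text
time: 1.98
tcp_pos: [0.4569, -0.1129, 0.2055]
ee_rot: [0.0, 0.76, 0.649, 0.0]
wrist_force: [-0.9, -1.3, 0.0]
width: 0.0005
```

```bash
python3 -c "
from h import *
go(rk(-.15,0,.034))"
```

```text
t 1.9833 tcp [ 0.4569 -0.1129  0.2055] rack -0.1454 -0.0032 F [-0.94 -1.3   0.02] w 0.0005
toolx yaw in rack deg 89.79 tilt of z [ 0.0003 -0.0003] q [-0.363 -0.091  1.549 -0.     1.684 -0.205]
tool shift cm [ 0.32 -0.46 17.15]
```

>>> arm_command:
  series: [0.2,-0.5,1,0,0,0,0,0,0,4,0,0,0,0,0,0,4,0,0,0,0,0,0,4,0,0,0,0,0,0,3,0,0,0,0,0,0,1,0,0,0,0,0,0,0.2,0,0,0,0,0,0,0,0,0,0,0]

```text
time: 2.65
tcp_pos: [0.452, -0.1122, 0.034]
ee_rot: [0.0, 0.76, 0.65, 0.0]
wrist_force: [0.3, 1.2, 0.3]
width: 0.0003
```

```bash
python3 -c "
from h import *
go(rk(-.06-.0125-.048,0,.034))
cv2.imwrite('pics/s1.png',cv2.resize(arm.snapshot('scene')[200:340,220:400,::-1],None,fx=4,fy=4))
cv2.imwrite('pics/w1.png',arm.snapshot('wrist')[:,:,::-1])"
```

```text
t 2.65 tcp [ 0.452  -0.1122  0.034 ] rack -0.1503 -0.0033 F [0.25 1.16 0.28] w 0.0003
toolx yaw in rack deg 89.9 tilt of z [ 0.0002 -0.0001] q [-0.365  0.002  1.81  -0.     1.33  -0.21 ]
tool shift cm [ 0.33  2.98 -0.  ]
```

View pics/s1.png

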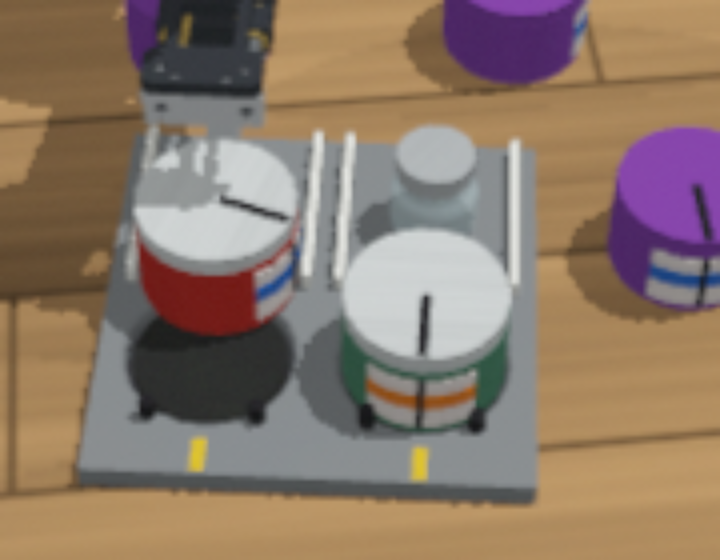

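View pics/w1.png

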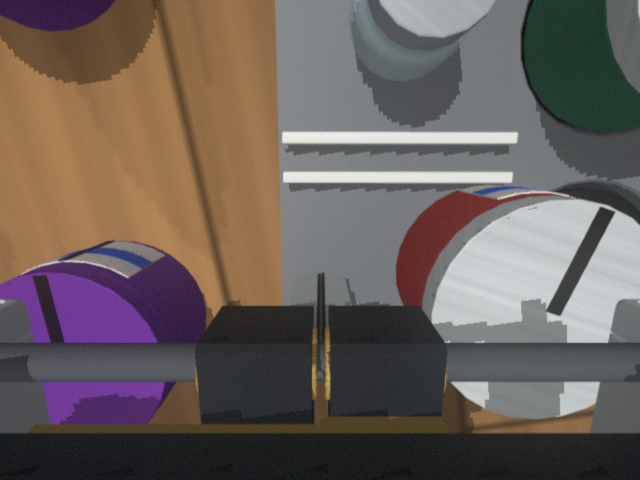

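>>> arm_command:
  series: [0.1,0.4,0,0,0,0,0,0.1,0.4,0,0,0,0,0,0.1,0.4,0,0,0,0,0,0,0.4,0,0,0,0,0,0,0.3,0,0,0,0,0,0,0.2,0,0,0,0,0,0,0.2,0,0,0,0,0,0,0.2,0,0,0,0,0,0,0.2,0,0,0,0,0,0,0.2,0,0,0,0,0,0,0.2,0,0,0,0,0,0,0.2,0,0,0,0,0]

```text
time: 3.75
tcp_pos: [0.4845, -0.1142, 0.0334]
ee_rot: [-0.0, 0.759, 0.651, -0.0]
wrist_force: [-2.7, 0.3, 2.6]
width: 0.0004
```

>>> arm_command:
  series: [0,0.2,0,0,0,0,0,0,0.2,0,0,0,0,0,0,0.2,0,0,0,0,0,0,0.2,0,0,0,0,0,0,0.2,0,0,0,0,0]

```text
time: 4.17
tcp_pos: [0.4947, -0.1157, 0.0334]
ee_rot: [-0.0, 0.759, 0.651, -0.0]
wrist_force: [-2.8, 1.2, 1.4]
width: 0.0003
```

```bash
python3 -c "
from h import *
go(rk(-.0605,0,.034))
cv2.imwrite('pics/s2.png',cv2.resize(arm.snapshot('scene')[200:340,220:400,::-1],None,fx=4,fy=4))"
```

```text
t 4.1667 tcp [ 0.4947 -0.1157  0.0334] rack -0.1077 -0.0002 F [-2.76  1.2   1.43] w 0.0003
toolx yaw in rack deg 89.98 tilt of z [-0.0003 -0.    ] q [-0.341  0.096  1.713 -0.     1.334 -0.187]
tool shift cm [ 0.02  4.72 -0.06]
```

View pics/s2.png

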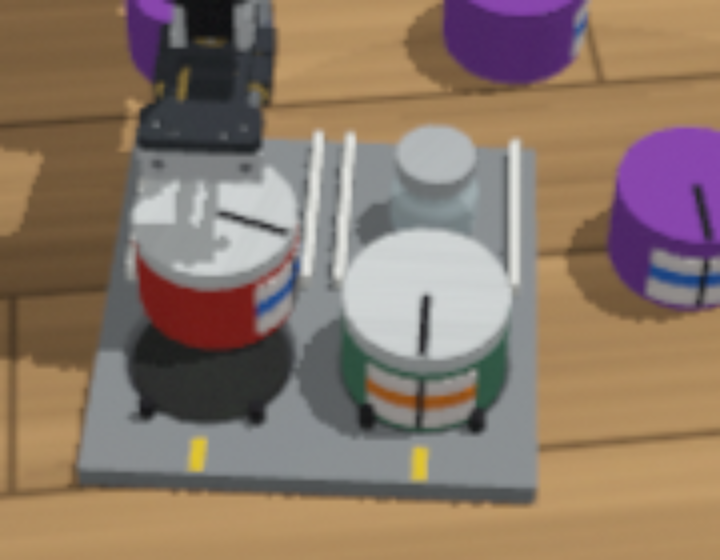

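>>> arm_command:
  series: [0,0.2,0,0,0,0,0,0,0.2,0,0,0,0,0,0,0.2,0,0,0,0,0,0,0.2,0,0,0,0,0,0,0.2,0,0,0,0,0,0,0.2,0,0,0,0,0,0,0.2,0,0,0,0,0,0,0.2,0,0,0,0,0,0,0.2,0,0,0,0,0,0,0.2,0,0,0,0,0,0,0.2,0,0,0,0,0,0,0.2,0,0,0,0,0]

```text
time: 5.22
tcp_pos: [0.5185, -0.1194, 0.0335]
ee_rot: [0.0, 0.759, 0.651, -0.0]
wrist_force: [-2.0, 0.5, 1.9]
width: 0.0005
```

>>> arm_command:
  series: [0,0.15,0,0,0,0,0,0,0.15,0,0,0,0,0,0,0.15,0,0,0,0,0,0,0.15,0,0,0,0,0,0,0.15,0,0,0,0,0,0,0.15,0,0,0,0,0,0,0.15,0,0,0,0,0]

```text
time: 5.8
tcp_pos: [0.5284, -0.1209, 0.033]
ee_rot: [-0.0, 0.759, 0.651, -0.0]
wrist_force: [-1.4, 0.4, -0.4]
width: 0.0006
```

```bash
python3 -c "
from h import *
go(rk(-.0605,0,.034))
cv2.imwrite('pics/s3.png',cv2.resize(arm.snapshot('scene')[200:340,220:400,::-1],None,fx=4,fy=4))"
```

```text
t 5.8 tcp [ 0.5284 -0.1209  0.033 ] rack -0.0735 -0.0001 F [-1.39  0.39 -0.43] w 0.0006
toolx yaw in rack deg 89.98 tilt of z [-0.0012  0.0003] q [-0.329  0.169  1.631 -0.     1.343 -0.175]
tool shift cm [ 0.01  1.3  -0.1 ]
```

View pics/s3.png

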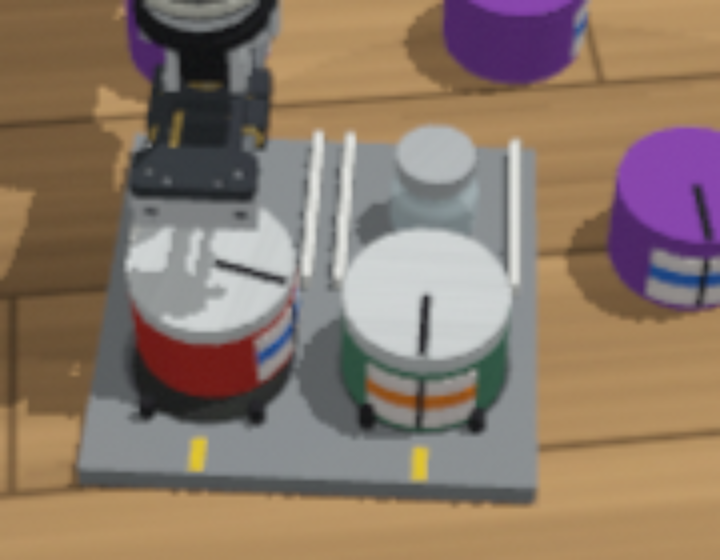

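>>> arm_command:
  series: [0,0.12,0,0,0,0,0,0,0.12,0,0,0,0,0,0,0.12,0,0,0,0,0,0,0.12,0,0,0,0,0,0,0.12,0,0,0,0,0,0,0.12,0,0,0,0,0]

```text
time: 6.35
tcp_pos: [0.5357, -0.122, 0.0331]
ee_rot: [-0.0, 0.759, 0.651, -0.0]
wrist_force: [-2.9, 0.6, -1.5]
width: 0.0004
```

>>> arm_command:
  series: [0,0.1,0,0,0,0,0,0,0.1,0,0,0,0,0,0,0.1,0,0,0,0,0]

```text
time: 6.6
tcp_pos: [0.5389, -0.1226, 0.0334]
ee_rot: [0.0, 0.759, 0.651, -0.0]
wrist_force: [-2.2, 0.2, -1.9]
width: 0.0008
```

```bash
python3 -c "
from h import *
go(rk(-.0605,0,.034))
cv2.imwrite('pics/s4.png',cv2.resize(arm.snapshot('scene')[200:340,220:400,::-1],None,fx=4,fy=4))"
```

```text
t 6.6 tcp [ 0.5389 -0.1226  0.0334] rack -0.0629 -0.0002 F [-2.17  0.17 -1.88] w 0.0008
toolx yaw in rack deg 89.98 tilt of z [-0.0001 -0.0001] q [-0.326  0.19   1.605 -0.     1.346 -0.172]
tool shift cm [ 0.02  0.24 -0.06]
```

View pics/s4.png

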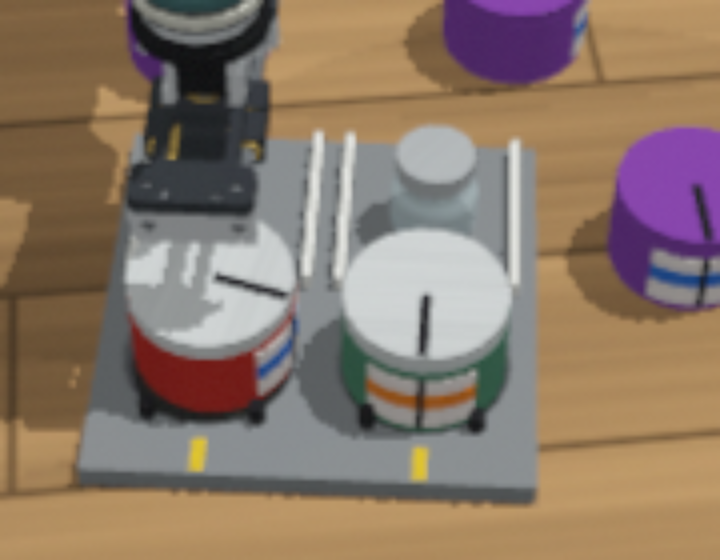

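Nearly in; continue by sub-millimetre rows, watching force.

>>> arm_command:
  series: [0,0.1,0,0,0,0,0,0,0.1,0,0,0,0,0,0,0.0,0,0,0,0,0]

```text
time: 6.9
tcp_pos: [0.5411, -0.1229, 0.0336]
ee_rot: [0.0, 0.759, 0.651, 0.0]
wrist_force: [-2.8, 0.3, -1.1]
width: 0.0005
```

>>> arm_command:
  series: [0,0.05,0,0,0,0,0,0,0.05,0,0,0,0,0,0,0.0,0,0,0,0,0]

```text
time: 7.15
tcp_pos: [0.5419, -0.1231, 0.0335]
ee_rot: [0.0, 0.759, 0.651, 0.0]
wrist_force: [-2.1, 0.3, -1.5]
width: -0.0001
```

```bash
python3 -c "
from h import *
go(rk(-.0605,0,.034))
cv2.imwrite('pics/s5.png',cv2.resize(arm.snapshot('scene')[200:340,220:400,::-1],None,fx=4,fy=4))"
```

```text
t 7.15 tcp [ 0.5419 -0.1231  0.0335] rack -0.0599 -0.0002 F [-2.1   0.34 -1.53] w -0.0001
toolx yaw in rack deg 89.97 tilt of z [ 0.0002 -0.0001] q [-0.325  0.196  1.598 -0.     1.347 -0.171]
tool shift cm [ 0.02 -0.06 -0.05]
```

View pics/s5.png

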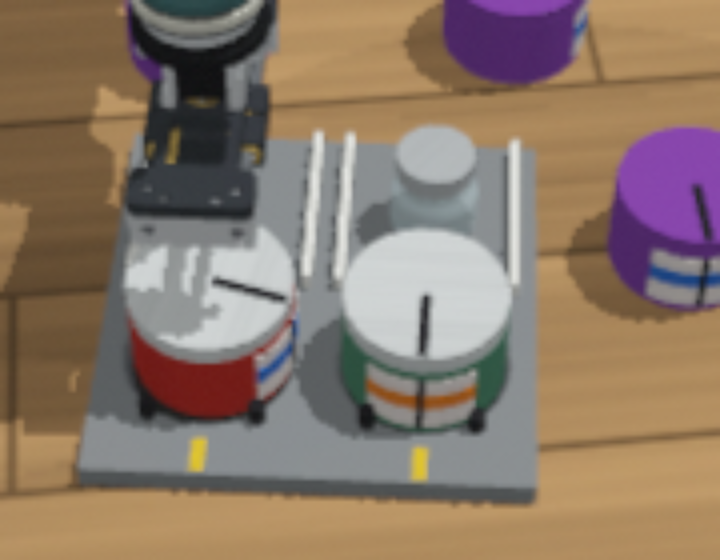

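>>> arm_command:
  series: [0,0.05,0,0,0,0,0,0,0.05,0,0,0,0,0,0,0.05,0,0,0,0,0]

```text
time: 7.45
tcp_pos: [0.5433, -0.1233, 0.0335]
ee_rot: [0.0, 0.759, 0.651, -0.0]
wrist_force: [-2.8, -1.3, -1.3]
width: 0.0005
```

>>> arm_command:
  series: [0,0.05,0,0,0,0,0,0,0.05,0,0,0,0,0,0,0.0,0,0,0,0,0]

```text
time: 7.7
tcp_pos: [0.5443, -0.1234, 0.0334]
ee_rot: [0.0, 0.759, 0.651, -0.0]
wrist_force: [-2.2, -0.4, -1.4]
width: 0.0004
```

```bash
python3 -c "
from h import *
go(rk(-.0605,0,.034))
cv2.imwrite('pics/s6.png',cv2.resize(arm.snapshot('scene')[200:340,220:400,::-1],None,fx=4,fy=4))"
```

```text
t 7.7 tcp [ 0.5443 -0.1234  0.0334] rack -0.0574 -0.0002 F [-2.17 -0.39 -1.36] w 0.0004
toolx yaw in rack deg 89.98 tilt of z [ 0.0001 -0.0001] q [-0.325  0.202  1.591 -0.     1.348 -0.171]
tool shift cm [ 0.02 -0.31 -0.06]
```

View pics/s6.png

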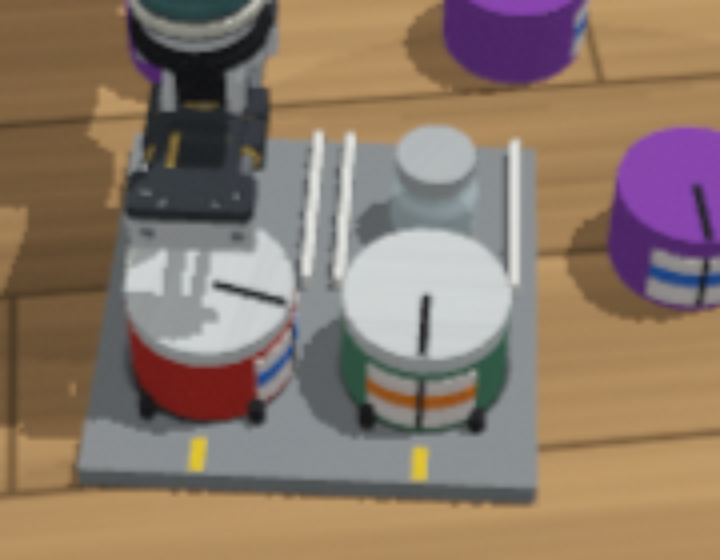

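>>> arm_command:
  series: [0,0.05,0,0,0,0,0,0,0.05,0,0,0,0,0,0,0.05,0,0,0,0,0]

```text
time: 8.0
tcp_pos: [0.5457, -0.1237, 0.0335]
ee_rot: [0.0, 0.759, 0.651, -0.0]
wrist_force: [-2.7, 0.4, -1.6]
width: 0.0005
```

>>> arm_command:
  series: [0,0.05,0,0,0,0,0,0,0.05,0,0,0,0,0,0,0.0,0,0,0,0,0]

```text
time: 8.25
tcp_pos: [0.5464, -0.124, 0.0334]
ee_rot: [-0.0, 0.759, 0.651, -0.0]
wrist_force: [-4.4, -0.7, -2.0]
width: 0.0005
```

```bash
python3 -c "
from h import *
go(rk(-.0605,0,.034))
cv2.imwrite('pics/s7.png',cv2.resize(arm.snapshot('scene')[200:340,220:400,::-1],None,fx=4,fy=4))"
```

```text
t 8.25 tcp [ 0.5464 -0.124   0.0334] rack -0.0552 -0.0005 F [-4.35 -0.72 -1.97] w 0.0005
toolx yaw in rack deg 89.97 tilt of z [-0.0008 -0.0005] q [-3.240e-01  2.070e-01  1.585e+00 -1.000e-03  1.350e+00 -1.700e-01]
tool shift cm [ 0.05 -0.53 -0.06]
```

View pics/s7.png

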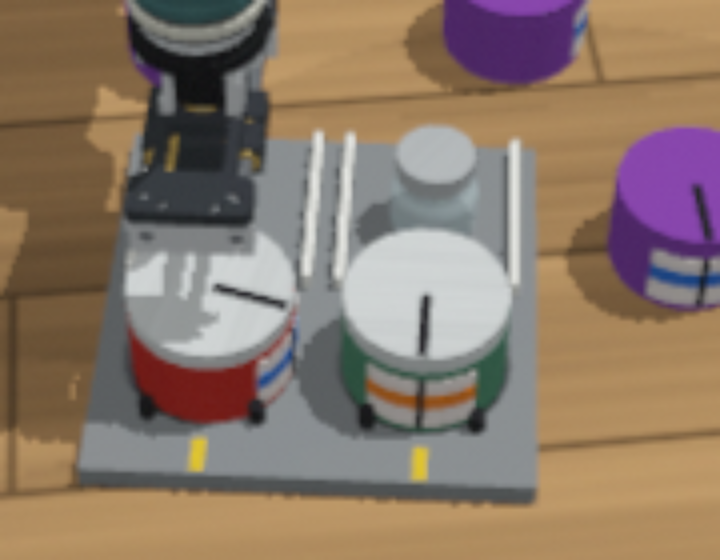

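>>> arm_command:
  series: [0,-0.1,0,0,0,0,0,0,-0.3,0,0,0,0,0,0,-1,0,0,0,0,0,0,-2,0,0,0,0,0,0,-3,0,0,0,0,0,0,-3,0,0,0,0,0,0,0,-3,0,0,0,0,0,0,-3,0,0,0,0,0,0,-3,0,0,0,0]

```text
time: 9.05
tcp_pos: [0.4525, -0.1086, 0.124]
ee_rot: [0.0, 0.759, 0.651, 0.0]
wrist_force: [1.2, 0.2, -0.3]
width: 0.0003
```

Run:
```python
from h import *
go()
S=arm.snapshot('scene')[:,:,::-1].copy();cv2.imwrite("pics/sf8.png",S)
cv2.imwrite('pics/s8.png',cv2.resize(S[220:330,235:365],None,fx=5,fy=5,interpolation=2))
T=arm.snapshot('top')[:,:,::-1].copy();cv2.imwrite("pics/tf8.png",T)
cv2.imwrite('pics/t8.png',cv2.resize(T[150:275,285:420],None,fx=4.4,fy=4.4,interpolation=2))
```

```text
t 9.05 tcp [ 0.4525 -0.1086  0.124 ] rack -0.1505 0.0004 F [ 1.15  0.21 -0.27] w 0.0003
toolx yaw in rack deg 89.98 tilt of z [0.0007 0.0005] q [-3.580e-01 -7.200e-02  1.694e+00  1.000e-03  1.520e+00 -2.040e-01]
```

View pics/s8.png

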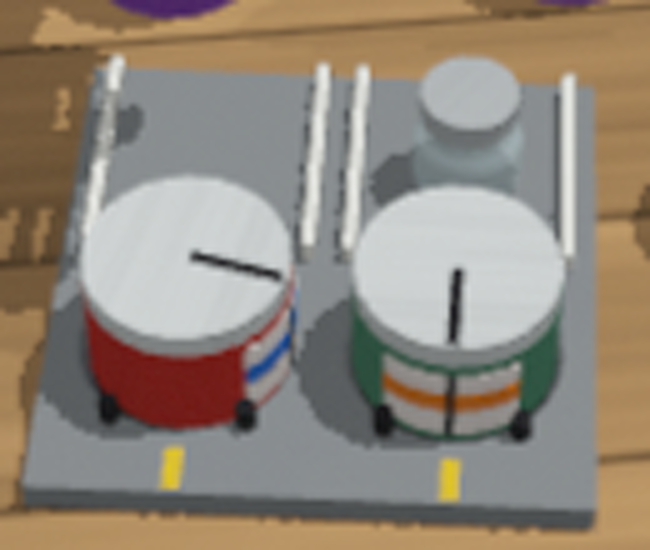

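View pics/t8.png

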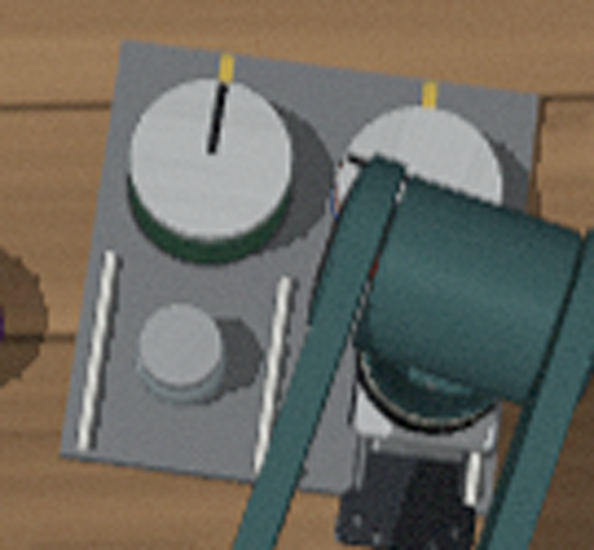

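```bash
cat >> h.py <<'E'
def lid(im,g,r=26):
    h=cv2.cvtColor(im,cv2.COLOR_BGR2HSV);m=(h[...,2]>165)&(h[...,1]<40)
    k=np.zeros(m.shape,np.uint8);cv2.circle(k,g,r,1,-1);m=(m&(k>0)).astype(np.uint8)
    m=cv2.morphologyEx(m,cv2.MORPH_OPEN,np.ones((5,5)))
    return cv2.fitEllipse(cv2.convexHull(max(cv2.findContours(m,0,1)[0],key=cv2.contourArea)))
E
python3 - <<'E'
from h import *
im=cv2.imread("pics/sf8.png")
for g in((273,272),(326,274)):
    e=lid(im,g);print(e)
    for z in(.071,.077,.082):
        p=plane("scene",e[0],z)[:2]-O;print(z,(p@ex).round(4),(p@ey).round(4))
C=plane("scene",(235+192/5,220+256/5),.077)[:2];Q=plane("scene",(235+280/5,220+276/5),.077)[:2]
d=Q-C;print("ang",np.degrees(np.arctan2(d@ey,d@ex)),np.linalg.norm(d))
C=plane("scene",(235+459/5,220+270/5),.077)[:2];Q=plane("scene",(235+453/5,220+342/5),.077)[:2]
d=Q-C;print("green ang",np.degrees(np.arctan2(d@ey,d@ex)),np.linalg.norm(d))
go(rk(-.02,-.033,.12))
E
```

```text
((271.4200439453125, 270.7574768066406), (32.74113845825195, 42.66460418701172), 88.3656234741211)
0.071 -0.002 0.0014
0.077 0.003 0.0022
0.082 0.0071 0.0029
((326.1443786621094, 272.90594482421875), (32.26847457885742, 42.84313201904297), 92.83123779296875)
0.071 -0.0022 0.126
0.077 0.0027 0.126
0.082 0.0069 0.126
ang 76.75929240165873 0.04161736326382674
green ang -2.0199260206613316 0.04110418046208778
t 9.15 tcp [ 0.4578 -0.1105  0.1305] rack -0.1449 -0.0007 F [ 1.07 -1.2   0.35] w 0.0006
toolx yaw in rack deg 89.99 tilt of z [ 0.0148 -0.0048] q [-3.580e-01 -7.500e-02  1.683e+00  1.000e-03  1.518e+00 -2.040e-01]
tool shift cm [-3.23 12.48  1.25]
```

```bash
python3 -c "
from h import *
go(rk(-.0266,-.022,.1))"
```

```text
t 9.15 tcp [ 0.4578 -0.1105  0.1305] rack -0.1449 -0.0007 F [ 1.07 -1.2   0.35] w 0.0006
toolx yaw in rack deg 89.99 tilt of z [ 0.0148 -0.0048] q [-3.580e-01 -7.500e-02  1.683e+00  1.000e-03  1.518e+00 -2.040e-01]
tool shift cm [-2.12 11.79  3.24]
```

>>> arm_command:
  series: [0,0,0,0,0,0,0,0,0,0,0,0,0,0]

```text
time: 9.32
tcp_pos: [0.4537, -0.1092, 0.1233]
ee_rot: [0.0, 0.759, 0.651, 0.0]
wrist_force: [-0.7, 0.3, -0.5]
width: 0.0004
```

```bash
python3 -c "
from h import *
go(rk(-.0266,-.022,.1))"
```

```text
t 9.3167 tcp [ 0.4537 -0.1092  0.1233] rack -0.1491 0.0 F [-0.74  0.29 -0.51] w 0.0004
toolx yaw in rack deg 89.99 tilt of z [ 0.0009 -0.0001] q [-0.358 -0.069  1.692  0.     1.518 -0.204]
tool shift cm [-2.2  12.25  2.34]
```

Transient only. Now over the lid's rear-right edge and down to just above it.

>>> arm_command:
  series: [-0.4,2,0,0,0,0,0,-0.6,3,0,0,0,0,0,-0.6,3,0,0,0,0,0,-0.4,3,0,0,0,0,0,-0.2,1.25,0.3,0,0,0,0,0,0,1,0,0,0,0,0,0,1,0,0,0,0,0,0,0.6,0,0,0,0,0,0,0.2,0,0,0,0,0,0,0.2,0,0,0,0,0,0,0,0,0,0,0]

```text
time: 10.23
tcp_pos: [0.5707, -0.1496, 0.0901]
ee_rot: [-0.0, 0.759, 0.651, -0.0]
wrist_force: [-0.1, 0.4, 0.6]
width: 0.0005
```

```bash
python3 -c "
from h import *
go(rk(-.0266,-.022,.085))"
```

```text
t 10.2333 tcp [ 0.5707 -0.1496  0.0901] rack -0.0274 -0.022 F [-0.09  0.42  0.62] w 0.0005
toolx yaw in rack deg 89.98 tilt of z [-0.0006  0.0002] q [-0.352  0.225  1.445 -0.     1.473 -0.198]
tool shift cm [0.   0.08 0.51]
```

>>> arm_command:
  series: [0,0,0.2,0,0,0,0,0,0,0.2,0,0,0,0,0,0,0.2,0,0,0,0,0,0,0.1,0,0,0,0]

```text
time: 10.57
tcp_pos: [0.5715, -0.1499, 0.0835]
ee_rot: [0.0, 0.759, 0.651, 0.0]
wrist_force: [-0.8, 0.2, 0.2]
width: 0.0006
```

>>> arm_command:
  series: [0,0,0.1,0,0,0,0,0,0,0.1,0,0,0,0]

```text
time: 10.73
tcp_pos: [0.5715, -0.1499, 0.0814]
ee_rot: [0.0, 0.759, 0.651, 0.0]
wrist_force: [0.7, 0.8, -1.1]
width: 0.0005
```

>>> arm_command:
  series: [0,0,0.1,0,0,0,0,0,0,0.1,0,0,0,0]

```text
time: 10.9
tcp_pos: [0.5717, -0.1501, 0.0804]
ee_rot: [0.0, 0.759, 0.651, 0.0]
wrist_force: [-2.5, -0.3, 6.6]
width: 0.0004
```

>>> arm_command:
  series: [0,0,0,0,0,0,0,0,0,0,0,0,0,0]

```text
time: 11.07
tcp_pos: [0.5717, -0.1501, 0.0805]
ee_rot: [0.0, 0.759, 0.651, 0.0]
wrist_force: [-2.4, -0.2, 4.6]
width: 0.0004
```

>>> arm_command:
  series: [0.14,-0.11,0,0,0,0.05,0,0.14,-0.11,0,0,0,0.05,0,0.14,-0.11,0,0,0,0.05,0]

```text
time: 11.32
tcp_pos: [0.5699, -0.1462, 0.0805]
ee_rot: [0.002, 0.807, 0.591, 0.0]
wrist_force: [-0.5, -2.1, 3.3]
width: 0.0003
```

Run:
```python
from h import *
go()
S=arm.snapshot('scene')[:,:,::-1].copy()
cv2.imwrite('pics/s9.png',cv2.resize(S[220:330,235:365],None,fx=5,fy=5,interpolation=2))
```

```text
t 11.3167 tcp [ 0.5699 -0.1462  0.0805] rack -0.0286 -0.0188 F [-0.46 -2.07  3.3 ] w 0.0003
toolx yaw in rack deg 81.22 tilt of z [ 0.0025 -0.0025] q [-0.347  0.225  1.464 -0.002  1.449 -0.04 ]
```

View pics/s9.png

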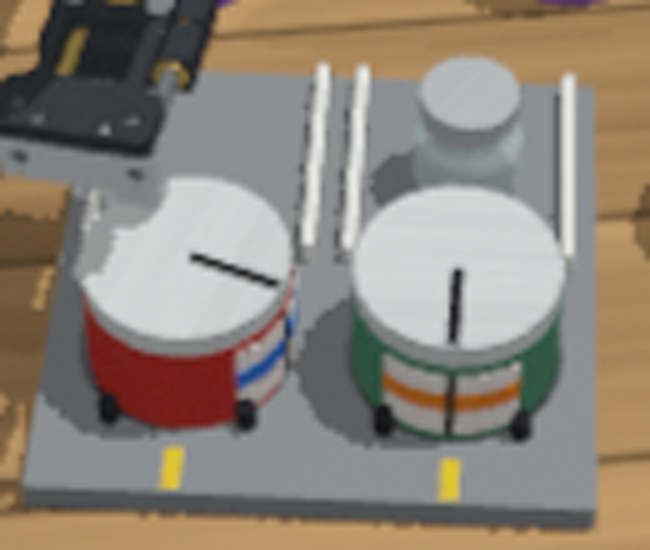

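>>> arm_command:
  series: [0.14,-0.11,0.04,0,0,0.05,0,0.14,-0.11,0,0,0,0.05,0,0.14,-0.11,0,0,0,0.05,0,0.14,-0.11,0,0,0,0.05,0]

```text
time: 11.7
tcp_pos: [0.568, -0.1398, 0.0805]
ee_rot: [0.002, 0.862, 0.508, 0.0]
wrist_force: [-0.7, -2.8, 5.0]
width: 0.0008
```

>>> arm_command:
  series: [0.14,-0.11,0,0,0,0.05,0,0.14,-0.11,0,0,0,0.05,0,0.14,-0.11,0,0,0,0.05,0,0.14,-0.11,0,0,0,0.05,0]

```text
time: 12.03
tcp_pos: [0.567, -0.1323, 0.0804]
ee_rot: [0.001, 0.908, 0.419, 0.0]
wrist_force: [-1.8, -1.7, 5.7]
width: 0.0006
```

Run:
```python
from h import *
go()
S=arm.snapshot('scene')[:,:,::-1].copy()
cv2.imwrite('pics/s10.png',cv2.resize(S[220:330,235:365],None,fx=5,fy=5,interpolation=2))
```

```text
t 12.0333 tcp [ 0.567  -0.1323  0.0804] rack -0.0337 -0.0055 F [-1.77 -1.73  5.73] w 0.0006
toolx yaw in rack deg 58.36 tilt of z [ 0.0016 -0.0024] q [-0.326  0.213  1.479 -0.002  1.447  0.38 ]
```

View pics/s10.png

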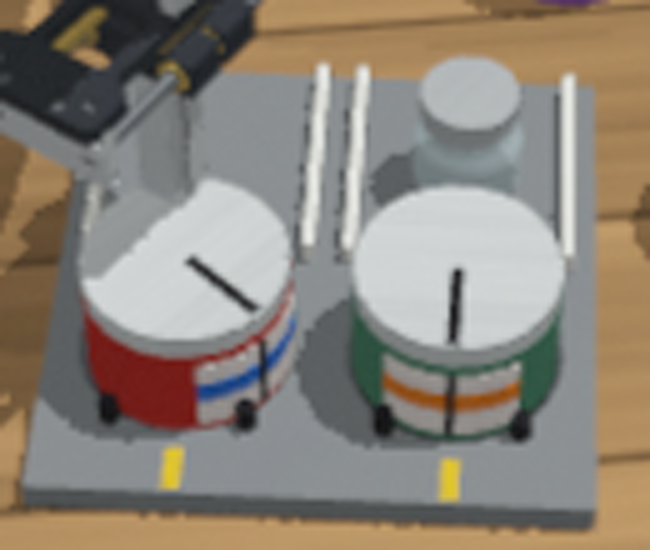

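```bash
cat >> h.py <<'E'
def lang(c,q,z=.0805):
    C=plane("scene",(235+c[0]/5,220+c[1]/5),z)[:2];Q=plane("scene",(235+q[0]/5,220+q[1]/5),z)[:2];d=Q-C
    return np.degrees(np.arctan2(d@ey,d@ex))
E
python3 -c "
from h import *
print(lang((190,260),(258,307)))"
```

```text
52.228918259254144
```

>>> arm_command:
  series: [0.14,-0.11,0,0,0,0.05,0,0.14,-0.11,0,0,0,0.05,0,0.14,-0.11,0,0,0,0.05,0,0.14,-0.11,0,0,0,0.05,0]

```text
time: 12.42
tcp_pos: [0.5675, -0.1249, 0.0805]
ee_rot: [0.001, 0.945, 0.327, 0.0]
wrist_force: [-2.4, -0.4, 7.4]
width: 0.0006
```

>>> arm_command:
  series: [0.14,-0.11,0,0,0,0.05,0,0.14,-0.11,0,0,0,0.05,0,0.14,-0.11,0,0,0,0.05,0,0.14,-0.11,0,0,0,0.05,0]

```text
time: 12.75
tcp_pos: [0.5695, -0.1181, 0.0804]
ee_rot: [0.001, 0.973, 0.231, 0.0]
wrist_force: [-2.2, -0.6, 7.2]
width: 0.0005
```

Run:
```python
from h import *
go()
S=arm.snapshot('scene')[:,:,::-1].copy()
cv2.imwrite('pics/s11.png',cv2.resize(S[220:330,235:365],None,fx=5,fy=5,interpolation=2))
```

```text
t 12.75 tcp [ 0.5695 -0.1181  0.0804] rack -0.0334 0.0089 F [-2.18 -0.6   7.19] w 0.0005
toolx yaw in rack deg 35.45 tilt of z [ 0.0004 -0.0017] q [-3.010e-01  2.120e-01  1.480e+00 -1.000e-03  1.449e+00  8.050e-01]
```

View pics/s11.png

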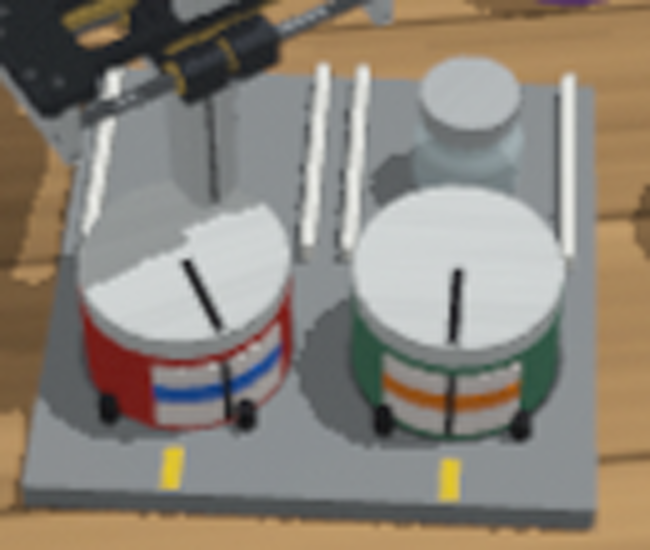

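```bash
python3 -c "
from h import *
print(lang((186,262),(220,327)), lang((459,270),(453,342)))"
```

```text
27.188659460728793 -2.0199260206612917
```

>>> arm_command:
  series: [0.14,-0.11,0,0,0,0.05,0,0.14,-0.11,0,0,0,0.05,0,0.14,-0.11,0,0,0,0.05,0,0.14,-0.11,0,0,0,0.05,0]

```text
time: 13.13
tcp_pos: [0.5729, -0.1112, 0.0804]
ee_rot: [0.0, 0.991, 0.132, 0.0]
wrist_force: [-3.1, 0.7, 7.5]
width: 0.0004
```

>>> arm_command:
  series: [0.14,-0.11,0,0,0,0.05,0,0.14,-0.11,0,0,0,0.05,0,0.14,-0.11,0,0,0,0.05,0,0.14,-0.11,0,0,0,0.05,0,0,0,0,0,0,0,0]

```text
time: 13.55
tcp_pos: [0.5776, -0.1053, 0.0804]
ee_rot: [-0.0, 0.999, 0.033, 0.0]
wrist_force: [-2.9, 1.1, 7.5]
width: 0.0007
```

Run:
```python
from h import *
go()
S=arm.snapshot('scene')[:,:,::-1].copy()
cv2.imwrite('pics/s12.png',cv2.resize(S[220:330,235:365],None,fx=5,fy=5,interpolation=2))
```

```text
t 13.55 tcp [ 0.5776 -0.1053  0.0804] rack -0.0273 0.0228 F [-2.86  1.15  7.51] w 0.0007
toolx yaw in rack deg 12.61 tilt of z [0.     0.0005] q [-2.770e-01  2.250e-01  1.465e+00  1.000e-03  1.452e+00  1.227e+00]
```

View pics/s12.png

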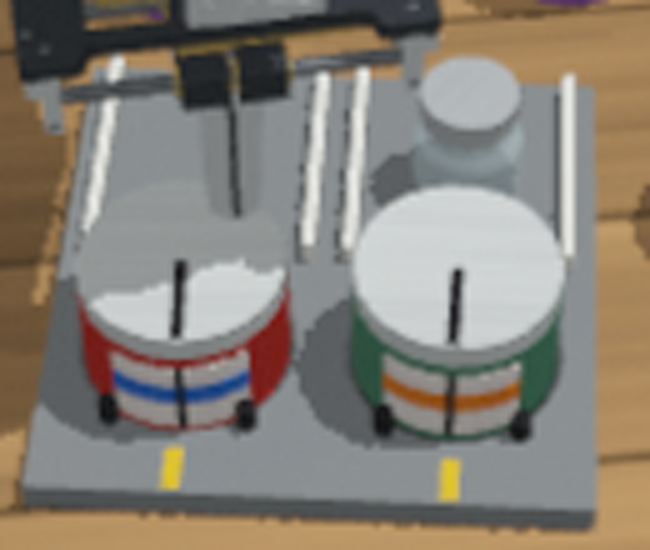

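```bash
python3 -c "
from h import *
print(lang((181,262),(176,335)), lang((459,270),(453,342)))
# expected 0deg direction at red
for r in (0,.04): print((proj('scene',rk(r,0,.0805))-[235,220])*5, (proj('scene',rk(r,.125,.0765))-[235,220])*5)"
```

```text
2.684725581535942 -2.0199260206612917
[177.49709626 243.57879149] [453.74617404 260.47237879]
[168.37874896 313.01834292] [450.99529246 330.19090911]
```

>>> arm_command:
  series: [0.14,-0.11,0,0,0,0.05,0,0,0,0,0,0,0,0,0,0,-0.1,0,0,0,0,0,0,-0.1,0,0,0,0,0,0,-0.5,0,0,0,0,0,0,-2,0,0,0,0,0,0,-3,0,0,0,0,0,0,-4,0,0,0,0,0,0,-4,0,0,0,0,-3,1,0,0,0,0,0,-4,1,0,0,0,0,0,-4,1,0,0,0,0,0]

```text
time: 14.6
tcp_pos: [0.4691, -0.1368, 0.2167]
ee_rot: [0.0, 1.0, 0.009, 0.001]
wrist_force: [-0.3, -1.3, -0.3]
width: 0.0003
```

Run:
```python
from h import *
go()
S=arm.snapshot('scene')[:,:,::-1].copy();cv2.imwrite('pics/sf13.png',S)
cv2.imwrite('pics/s13.png',cv2.resize(S[220:330,235:365],None,fx=5,fy=5,interpolation=2))
T=arm.snapshot('top')[:,:,::-1].copy()
cv2.imwrite('pics/t13.png',cv2.resize(T[150:275,285:420],None,fx=4.4,fy=4.4,interpolation=2))
```

```text
t 14.6 tcp [ 0.4691 -0.1368  0.2167] rack -0.1297 -0.0249 F [-0.26 -1.28 -0.31] w 0.0003
toolx yaw in rack deg 9.87 tilt of z [ 0.0013 -0.0009] q [-0.4   -0.053  1.491 -0.     1.702  1.152]
```

View pics/s13.png

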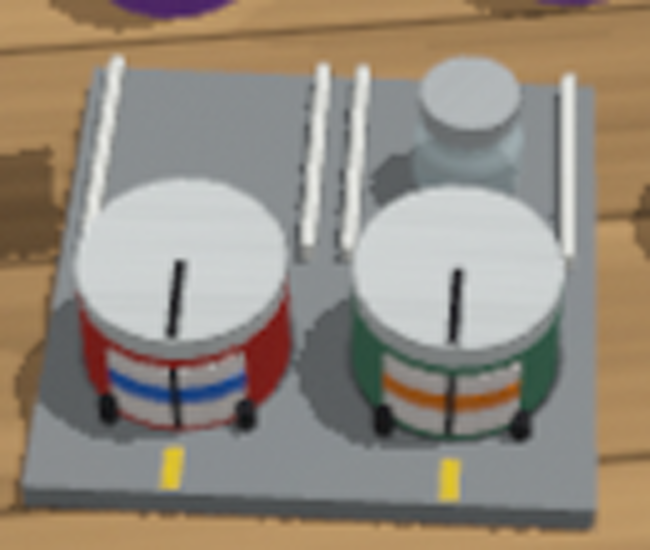

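View pics/t13.png

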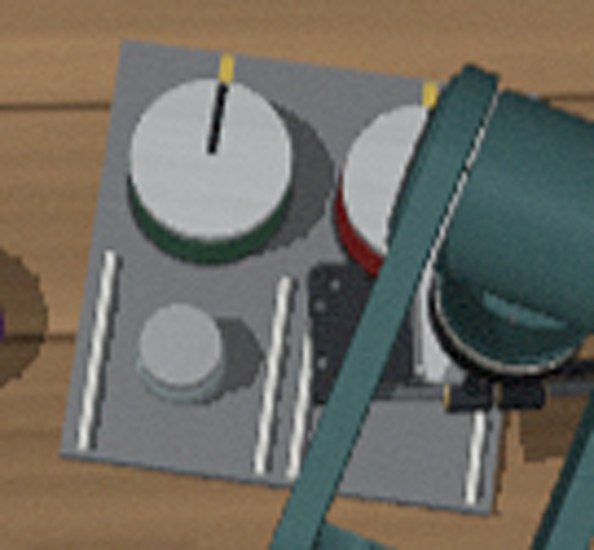

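>>> arm_command:
  series: [-1,3.5,0,0,0,0,0,-1,3.5,0,0,0,0,0,-1,3.5,0,0,0,0,0,-1,3.5,0,0,0,0,0,-1,3.5,0,0,0,0,0,-1,3.5,0,0,0,0,0,-1,3.5,0,0,0,0,0,-1,3.5,0,0,0,0,0,0,0,0,0,0,0,0]

```text
time: 15.45
tcp_pos: [0.3922, -0.4235, 0.2144]
ee_rot: [0.001, 1.0, 0.005, -0.001]
wrist_force: [-0.4, 0.1, 0.4]
width: 0.0007
```

Run:
```python
from h import *
go()
S=arm.snapshot('scene')[:,:,::-1].copy();cv2.imwrite('pics/sf14.png',S)
T=arm.snapshot('top')[:,:,::-1].copy();cv2.imwrite('pics/tf14.png',T)
cv2.imwrite('pics/t14.png',cv2.resize(T[150:275,285:420],None,fx=4.4,fy=4.4,interpolation=2))
for a,b in(((333,187),(326,274)),((382,187),(271,272))):
    ct,cs=lid(T,a)[0],lid(S,b)[0]
    P,d=tri(ray("top",ct),ray("scene",cs));r=P[:2]-O;print(P.round(4),d.round(4),"rack",(r@ex).round(4),(r@ey).round(4))
    for n,im,c,z in(("top",T,ct,P[2]),("scene",S,cs,P[2])):
        g=cv2.cvtColor(im,cv2.COLOR_BGR2GRAY);k=np.zeros_like(g);cv2.ellipse(k,(tuple(c),(30,26),90),1,-1)
        v,u=np.nonzero((g<110)&(k>0))
        pts=np.array([plane(n,(x,y),z)[:2]-O for x,y in zip(u,v)]);vx,vy,_,_=cv2.fitLine(pts.astype(np.float32),2,0,.001,.001).ravel()
        D=np.array([vx,vy]);D*=np.sign(D@ex);print(n,len(u),"line deg",np.degrees(np.arctan2(D@ey,D@ex)),"line mean rack",(pts@ex).mean().round(4),(pts@ey).mean().round(4))
```

```text
t 15.45 tcp [ 0.3922 -0.4235  0.2144] rack -0.1618 -0.32 F [-0.36  0.12  0.38] w 0.0007
toolx yaw in rack deg 9.41 tilt of z [-0.0021 -0.0016] q [-0.92   0.147  1.287 -0.003  1.707  0.64 ]
[ 0.623  -0.007   0.0767] 0.0018 rack 0.0026 0.1269
top 32 line deg -1.7172891583046093 line mean rack 0.0241 0.1275
scene 26 line deg 0.24059546591751912 line mean rack 0.0258 0.1252
[ 0.6054 -0.1312  0.0767] 0.0026 rack 0.0041 0.0014
top 32 line deg 1.7113145752735743 line mean rack 0.0262 0.0027
scene 28 line deg -0.4590076432228241 line mean rack 0.0264 0.0006
```

View pics/t14.png

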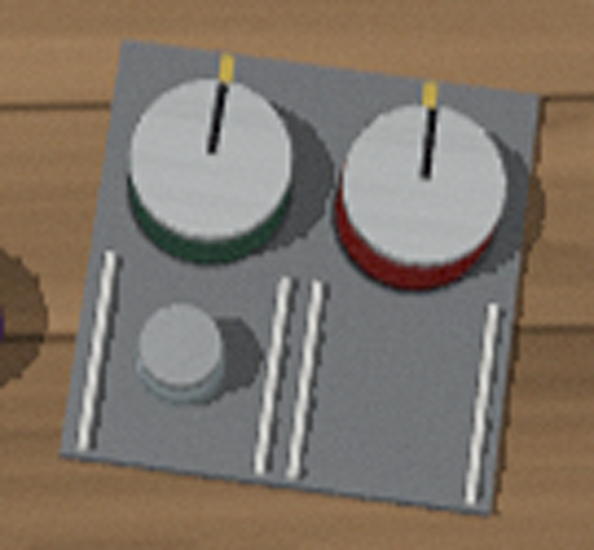

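```bash
python3 -c "
from h import *
print(arm.sign_off()); go()"
```

```text
the job is handed in; nothing more can be done
None
the job is handed in; nothing more can be done
```

I pushed the red tin along its lane into its seat and turned its label to the front. I then moved the arm clear and handed the job in at about 15.5 s. The hand-in gives no verdict, so the checks below are all I have.

**Push and turn:** The closed fingertips pushed from behind with about 2 to 3 N, rising to 4.4 N when the tin met the front of the seat. I then pressed on the lid near its edge with about 3 to 7.5 N and turned the tin roughly 75° clockwise, looking down.

**Seated:**
- The lid's height measured from two camera views dropped by about 4.2 mm, which matches the 4 mm recess.
- Contact height stayed at 80.4 to 80.5 mm all the way round the turn, so the tin stands level.
- The tin sits about 1.5 mm further forward than the green tin and 125.5 mm from it sideways. That fits within the play, assuming the green tin is centred.

**Label:** The line on the lid reads +1.7° from the top camera and −0.5° from the scene camera, well inside the 8° allowed.

**Disagreements:**
- The triangulated lid height (76.7 mm) is about 4 mm below the height felt by contact (80.5 mm). I put this down to camera calibration, since the green tin's lid gave the same 76.7 mm, but I had no contact reading on it to confirm that.
- My seat position from the rack's corners is also 2 to 3 mm off from where the green tin appears.

The green tin and its label look unchanged. I did not touch the jar, mug, can, wrench or screwdriver, but I did not re-measure their positions at the end.

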